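# Cap a pigment bottle and hold it down on the vortex mixer

## Task

The red-capped bottle of resin pigment has to be mixed: first push its half-on cap straight down until it is fully home, then take the bottle, stand it upright in the black ring cradle of the vortex mixer and press it down, so that the sprung cradle sinks well past half of its travel and the mixer runs. Finish while still holding it there: the fingers gripping the bottle firmly and keeping it pressed down, without leaning on the mixer itself. Never run the mixer with the cap loose, keep the bottle upright throughout, and leave everything else on the bench where it is.

Things in the scene. Friction and masses are not known exactly. Their poses are not given: they have to be found in the camera images.
- bottle: the job's bottle: dark amber glass, white label, red push-on cap; loose, standing upright, about 0.16 to 0.24 kg. Origin: centre of its underside, z up. Straight cylinder 44 mm in diameter from 4 to 74 mm above the origin (the place to grip), foot bevelled to 38 mm, shoulder narrowing to 26 mm at 84 mm, then a 24 mm neck with the cap. Height over the cap: 111 mm with the cap fully up, 105 mm with it home.
- cap (a joint): how far the red cap has been pushed on, in m: 0 = fully up, a 6 mm band of neck shows below it; 0.006 = home on its stop. It starts at 0 to 0.002, moves only along the bottle's axis and sticks by friction where it is left; it takes about 8 N to push (or pull).
- cap_top (a point): centre of the flat top of the red cap (cap 34 mm in diameter, 18 mm tall, ribbed).
- mixer: touch-operated vortex mixer, fixed to the bench: light grey housing 150 mm (x) by 114 mm (y) by 66 mm high, sloped dark grey panel with a black speed knob and a rocker switch on its -x side (leave these alone), black ring cradle on top. Origin: centre of its underside, x away from the panel, z up. The cradle's axis is at x = +22 mm.
- cradle (a joint): how far the sprung cradle is pressed down, in m: 0 = up, 0.009 = bottom stop. Its spring pushes up with 4.5 N at the top, 9 N at 5 mm and 12.6 N at the stop; the cradle itself weighs 0.9 N and the bottle about 2 N, so the bottle alone does not sink it, and the hand must add about 6 N for 5 mm and 9.5 N for the stop. The mixer runs when it is more than 5 mm down.
- cradle_seat (a point): centre of the cradle's flat floor, on which the bottle's underside stands; 93 mm above the bench with the cradle up; goes down with it. The cradle is a black rubber ring cup: bore 49 mm for the lower 12 mm, then flaring to about 63 mm at the rim, which is 21 mm above this point; 71 mm across the rim.
- bottle_black: same glass bottle as the red-capped one (44 mm wide, 105 mm tall in all) but with a black cap that is already on; a bystander. Origin: centre of its underside.
- bottle_blue: same glass bottle as the red-capped one (44 mm wide, 105 mm tall in all) but with a blue cap that is already on; a bystander. Origin: centre of its underside.
- spool: spool of bright green filament lying flat, 170 mm in diameter, 60 mm high; a bystander. Origin: centre of its underside.
- scraper: steel-bladed scraper with a black handle, 240 mm long, lying flat on the bench beyond the bottles; a bystander. Origin: under the middle of its length.
- planter: printed orange planter cup, 72 mm wide, 60 mm high; a bystander. Origin: centre of its underside.
- gear: printed blue gear, 74 mm wide, 20 mm high; a bystander. Origin: centre of its underside.
- nozzle_tin: flat metal tin, 90 x 60 x 16 mm; a bystander. Origin: centre of its underside.
Not all that is in view belongs to the job. What is shaped like the bottle but purple or yellow is not meant.

How it is judged:
By the outcome, as a careful person would: the job done as asked, in the order asked, and still so for the second after the job is handed in, while the arm keeps its last pose, push and grip.
It also fails if it takes over 51 s, if anything falls off the work surface, if the arm or the gripper's body presses on something with over 40 N, if the wrist force passes 120 N, or if a joint passes its speed limit or range.

## Robot

A 7-joint arm with a two-finger parallel gripper is mounted at the origin on the work surface. World frame = base frame: x ahead of the robot, y to its left, z up, the work surface at z = 0. Lengths are in mm, angles in rad, forces in N, time in s.
With the tool pointing down it reaches from about 350 to 900 mm from the base axis. Payload 19.9 kg.
Tool frame: the origin (TCP) lies midway between the tips of the shut fingers; the grasp point (between the pads) lies robot.pinch_z behind it (robot.pinch_z is the distance from the TCP to the grasp point, in mm); z points along the fingers, y is the direction in which the jaws open and shut (so a half turn about z gives the same grasp; the last joint's range is limited). The gripper opens to 94 mm and grips with 3 to 60 N. Pads are 16 mm wide; open, the fingers measure 119 mm over their backs; the gripper's body (75 mm by 177 mm) begins 78 mm behind the grasp point.
Start: joints at [-1.27, 0.417, -0.01, 1.614, 0.005, 1.111, -0.053], TCP at [209.479, 588.827, 205.425] pointing down, gripper open.
Joint ranges: [-2.81, 2.81], [-0.39, 2.02], [-1.27, 1.25], [0.06, 2.57], [-1.19, 4.33], [0.19, 2], [-2.82, 2.82]. Speed limits (rad/s): [1.89, 1.89, 2.39, 2.39, 3.01, 3.01, 3.01].

## Interface

Orientations are given as [roll, pitch, yaw] about the fixed x, y, z axes, in that order (R = Rz(yaw) Ry(pitch) Rx(roll)).
In Python, from cell import robot, read_camera, close_job gives the robot as it stands. The module is installed in compiled form; this text tells all that it offers.
- The arm moves only by the shell command python3 -m pendant 'ROWS' [FORCE]. ROWS is JSON, a list of rows, each an object of numbers: "x", "y", "z": the shift along the tool's x, y, z in m; "ax", "ay", "az": the turn, a rotation vector about the tool's x, y, z in rad; "gripper": the closure in counts, from 0 (fully open) to 255 (shut). In form: [{"x": .., "y": .., "z": .., "ax": .., "ay": .., "az": .., "gripper": ..}, ...]. A call has 1 to 12 rows; each row is the pose to reach, as a shift and turn from the pose commanded when the call began, along the tool's axes at that moment; what a row does not reach only later rows make up. A row lasts 1/10 s, in which the tool goes at most 50 mm and 8.59 degrees, less where a joint would pass 70% of its speed; a pose out of reach is approached as far as the arm can. A call with a gripper value outside its range is refused whole. The fingers move at their own pace and stop on an object; FORCE is the grip in N (left out, the last holds). Time passes only in rows, so rows that repeat a pose let the fingers close. It gives the time, the measured TCP pose, the force and the opening at its end, in the units of the state.
- robot.read_state(): the state, without advancing time (a new reading comes with each control period).
- read_camera(name): name is "side" or "top" or "wrist"; returns a dict with "color" (400x640x3 uint8, red, green, blue), "K" (3x3 intrinsics, pixels), "dist" ([k1, k2, p1, p2, k3] as OpenCV has them; the pictures are not rectified), "rvec" (rotation vector, rad) and "tvec" (3), from world to camera coordinates, as OpenCV has them. Camera axes: x right, y down, z forward; pixel columns grow to the right and rows downward; lengths in mm; the calibration is good to about 2 mm. A picture is of the moment at which its call begins. There is no depth.
- close_job(): hands the job in, once; it reports no verdict.
The state is a dict: "clock": time; "joint_positions": joint angles; "qd": joint speeds; "joint_efforts": joint torques, N m; "eef_pos": TCP position; "ee_rot": TCP orientation; "force": force on the tool from outside, world axes, zero at the start; "ft_torque": the same for the moment, N m; "finger_gap": opening from 0.0 (shut) to 1.0 (fully open).
Only numpy, scipy, OpenCV 4.12 (cv2) and the standard library are available. Lean on these libraries where they do the work, as an engineer would, in place of code of your own. Each camera call takes 0.05 s, during which the arm holds its last target.

## Working session

There is one attempt and no reset: what is moved stays moved. The work goes in short steps, Python scripts to look and compute and a shell command to move; the robot and the scene stay as the last step left them, time stands still between calls to the robot, and variables do not carry over. Pictures are saved under pics/ and viewed, and the job is handed in when it is done.

```bash
mkdir -p pics; ls; python3 - <<'E'
from cell import robot, read_camera
import cv2,pickle
print(robot.read_state(), robot.pinch_z)
d={}
for n in("side","top","wrist"):
    d[n]=read_camera(n); cv2.imwrite(f"pics/{n}0.png",d[n]["color"][:,:,::-1])
    print(n,d[n]["K"],d[n]["dist"],d[n]["rvec"],d[n]["tvec"])
pickle.dump(d,open("d0.pkl","wb"))
E
```

```text
pics
{'clock': 0.0, 'joint_positions': array([-1.27046749,  0.41795436, -0.01028365,  1.61418597,  0.00467628,
        1.11066117, -0.05301133]), 'qd': array([ 0.00074763,  0.00067436,  0.00010961, -0.00021958, -0.00015175,
       -0.00015634, -0.00140471]), 'joint_efforts': array([ 1.29575885e-03, -8.51280355e+01,  6.39190581e-01, -4.25964797e+01,
       -4.88855189e-02,  1.90149585e-02,  1.16190981e-04]), 'eef_pos': array([209.39815117, 588.48290954, 204.8326414 ]), 'ee_rot': array([-3.14041013e+00,  7.62221310e-05,  2.79973259e+00]), 'force': array([-0.02173051, -0.22427612,  0.06152124]), 'ft_torque': array([ 0.00421866,  0.01560954, -0.02961823]), 'finger_gap': 1.0017581970790796} 18.8
side [[364.60506735   0.         317.48408897]
 [  0.         364.60506735 195.34536581]
 [  0.           0.           1.        ]] [-0.0324702  0.         0.         0.         0.       ] [ 2.06105076 -0.22957727  0.10048059] [-557.62679397  149.18076585  856.3076053 ]
top [[460.0412049    0.         308.5523046 ]
 [  0.         460.0412049  201.77985218]
 [  0.           0.           1.        ]] [0.02970096 0.         0.         0.         0.        ] [ 2.14380771 -2.15979378  0.10989708] [  5.67476845 579.40924814 997.90956513]
wrist [[281.35952328   0.         314.24115502]
 [  0.         281.35952328 202.42141571]
 [  0.           0.           1.        ]] [-0.01988691  0.          0.          0.          0.        ] [-2.37575044 -1.67734459 -0.22882686] [-623.21794946  -27.89628119  392.05963942]
```

View pics/side0.png

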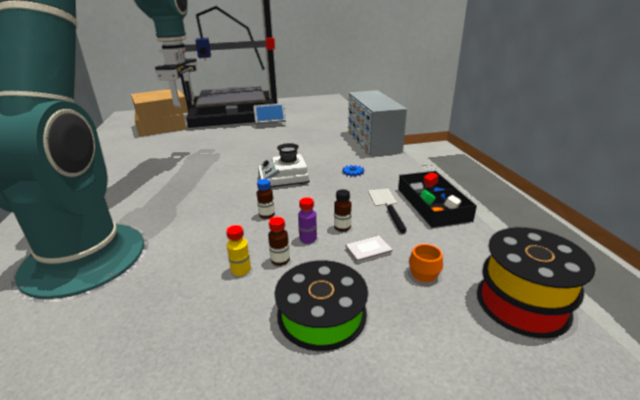

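View pics/top0.png

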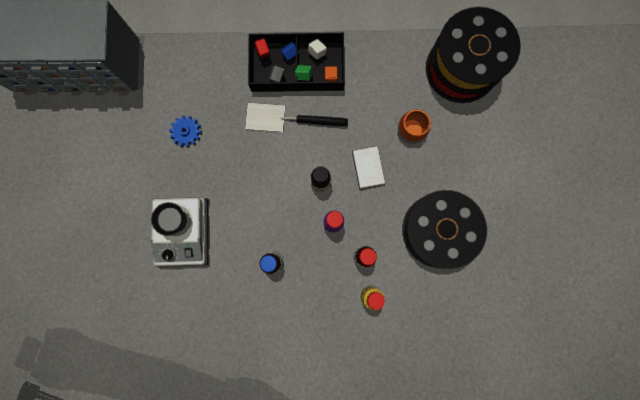

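View pics/wrist0.png

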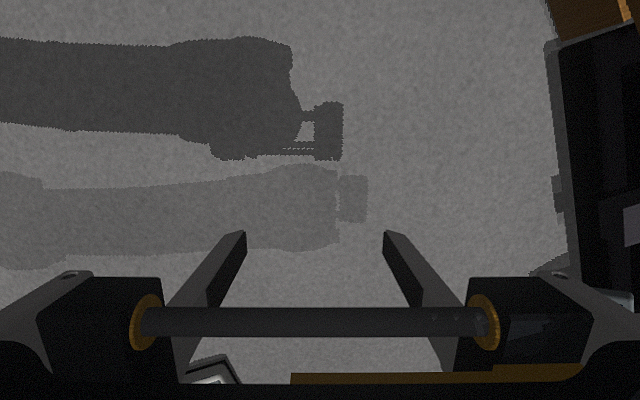

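The side view shows the dark-amber red-capped bottle (cap about (277,225)) between the yellow (236,233) and purple (307,205) decoys. In the top view its cap is at (368,257), and the cradle is at (170,219).

```bash
cat > h.py <<'E'
import cv2,numpy as np
def ray(c,uv):
    p=cv2.undistortPoints(np.array([[uv]],float),c["K"],np.array(c["dist"]))[0,0]
    R=cv2.Rodrigues(np.array(c["rvec"],float))[0];t=np.array(c["tvec"],float)
    return -R.T@t, R.T@np.array([p[0],p[1],1.])
def onz(c,uv,z):
    o,d=ray(c,uv);return o+d*(z-o[2])/d[2]
def proj(c,P):
    return cv2.projectPoints(np.array([P],float),np.array(c["rvec"]),np.array(c["tvec"]),c["K"],np.array(c["dist"]))[0][0,0]
def tri(l):
    A=np.zeros((3,3));b=np.zeros(3)
    for o,d in l:
        d=d/np.linalg.norm(d);M=np.eye(3)-np.outer(d,d);A+=M;b+=M@o
    return np.linalg.solve(A,b)
def blobs(im,lo,hi,roi=None,amin=20):
    h=cv2.cvtColor(im,cv2.COLOR_RGB2HSV);m=cv2.inRange(h,lo,hi)
    if lo[0]==0 and hi[0]<=10: m|=cv2.inRange(h,(172,lo[1],lo[2]),(180,255,255))
    if roi: k=np.zeros_like(m);k[roi[1]:roi[3],roi[0]:roi[2]]=1;m=m*k
    n,L,s,c=cv2.connectedComponentsWithStats(m)
    return m,L,[(i,s[i].tolist(),c[i].round(2).tolist()) for i in range(1,n) if s[i][4]>=amin]
E
python3 - <<'E'
from h import *
import pickle
d=pickle.load(open("d0.pkl","rb"))
for n in("top","side"):
    for nm,lo,hi in(("red",(0,150,90),(8,255,255)),("blue",(105,150,60),(125,255,255)),):
        for i,s,c in blobs(d[n]["color"],lo,hi)[2]:
            print(n,nm,s,c,onz(d[n],c,108).round(1),onz(d[n],c,100).round(1))
# enlarged crops
for n,r in(("top",(330,180,410,330)),("top",(140,185,220,275)),("side",(220,180,330,280)),("side",(245,130,325,195))):
    im=d[n]["color"][r[1]:r[3],r[0]:r[2],::-1]
    f=600/max(im.shape[:2]); cv2.imwrite(f"pics/crop_{n}_{r[0]}.png",cv2.resize(im,None,fx=f,fy=f,interpolation=cv2.INTER_CUBIC)); print(r,f)
E
```

```text
top red [255, 38, 14, 17, 158] [261.62, 46.42] [910.6  99.7 108. ] [914.4 100.7 100. ]
top red [326, 211, 17, 17, 221] [334.28, 219.0] [534.2 -53.  108. ] [534.9 -53.3 100. ]
top red [359, 248, 18, 17, 232] [367.62, 256.23] [ 457.3 -120.1  108. ] [ 457.3 -121.   100. ]
top red [367, 292, 18, 18, 232] [375.61, 300.71] [ 368.  -134.2  108. ] [ 367.2 -135.2  100. ]
top blue [281, 42, 15, 18, 174] [288.98, 50.63] [900.3  40.4 108. ] [904.1  40.9 100. ]
top blue [169, 116, 32, 31, 608] [184.8, 130.62] [725.3 262.4 108. ] [727.6 264.8 100. ]
top blue [260, 255, 17, 17, 227] [268.05, 263.21] [444.4  84.1 108. ] [444.3  84.9 100. ]
side red [265, 37, 10, 13, 96] [269.64, 42.96] [ 765.9 3408.   108. ] [ 772.5 3487.7  100. ]
side red [424, 172, 14, 15, 157] [430.66, 178.68] [867.8 -15.3 108. ] [ 8.763e+02 -7.000e-01  1.000e+02]
side red [300, 197, 14, 14, 157] [306.15, 203.46] [533.2 -61.1 108. ] [535.4 -47.4 100. ]
side red [269, 216, 16, 16, 208] [276.32, 223.55] [ 456.8 -129.1  108. ] [ 457.5 -116.7  100. ]
side red [227, 225, 16, 15, 202] [234.52, 231.91] [ 369.5 -139.6  108. ] [ 368.6 -127.3  100. ]
side red [483, 284, 86, 49, 1465] [521.92, 314.86] [ 785.3 -467.3  108. ] [ 792.2 -461.3  100. ]
side blue [257, 106, 26, 14, 291] [269.23, 112.5] [519.1 722.  108. ] [521.  750.7 100. ]
side blue [343, 165, 21, 11, 165] [352.75, 170.12] [689.3  86.4 108. ] [694.4 102.9 100. ]
side blue [258, 179, 13, 11, 117] [263.53, 184.04] [444.8  64.1 108. ] [445.3  80.2 100. ]
side blue [433, 187, 12, 5, 42] [437.9, 188.98] [858.2 -71.7 108. ] [866.5 -58.2 100. ]
side blue [440, 193, 6, 7, 26] [443.04, 195.62] [ 853.6 -105.2  108. ] [861.9 -92.4 100. ]
(330, 180, 410, 330) 4.0
(140, 185, 220, 275) 6.666666666666667
(220, 180, 330, 280) 5.454545454545454
(245, 130, 325, 195) 7.5
```

```bash
python3 - <<'E'
import cv2,numpy as np
a=[cv2.imread(f"pics/crop_{n}.png") for n in("top_330","top_140","side_220","side_245")]
a=[cv2.resize(x,(400,300) ) if 0 else cv2.resize(x,None,fx=.49,fy=.49) for x in a]
o=np.zeros((600,800,3),np.uint8)
for k,x in enumerate(a):
    y0,x0=(k//2)*300,(k%2)*400; o[y0:y0+x.shape[0],x0:x0+x.shape[1]]=x
cv2.imwrite("pics/mont.png",o)
E
```

```text
(no output)
```

View pics/mont.png

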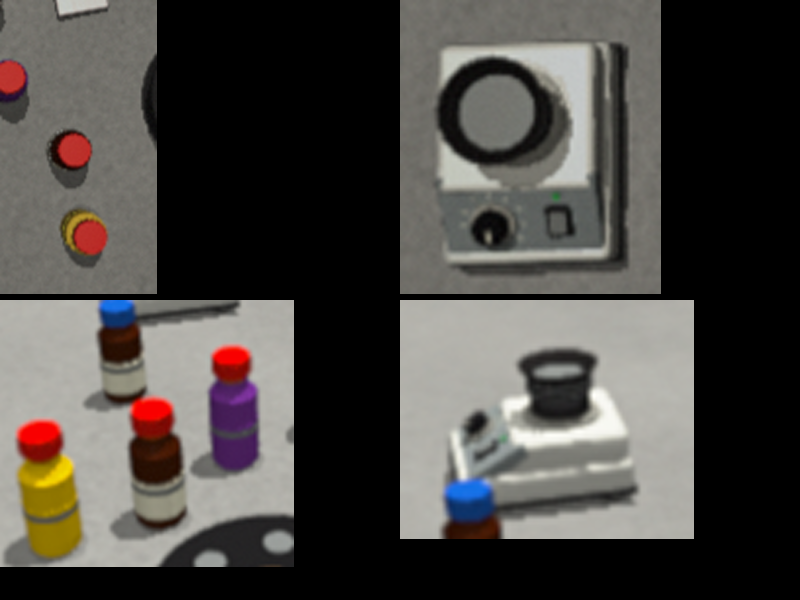

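```bash
python3 - <<'E'
from h import *
import pickle
d=pickle.load(open("d0.pkl","rb"))
t=d["top"];s=d["side"]
print("spool",onz(t,(445.5,229.5),60).round(1))
im=t["color"][185:275,140:220];g=im.max(2)
m=(g<45).astype(np.uint8)*255
n,L,st,c=cv2.connectedComponentsWithStats(m)
for i in range(1,n):
    if st[i][4]>60: print("dark",st[i],c[i]+[140,185])
k=max(range(1,n),key=lambda i:st[i][4] if st[i][0]+140<190 and st[i][1]+185<220 else 0)
cs,_=cv2.findContours((L==k).astype(np.uint8),cv2.RETR_CCOMP,cv2.CHAIN_APPROX_NONE)
for q in cs:
    if len(q)>20:
        e=cv2.fitEllipse(q);ctr=np.array(e[0])+[140,185]
        print("ell",ctr,e[1],"rim114",onz(t,ctr,114).round(1),"z93",onz(t,ctr,93).round(1))
# side view rim
im=s["color"][135:175,265:310];g=im.max(2)
m=(g<60).astype(np.uint8)*255
n,L,st,c=cv2.connectedComponentsWithStats(m)
for i in range(1,n):
    if st[i][4]>40: print("side dark",st[i],c[i]+[265,135])
for P in((457.3,-120.3,110),):
    print(proj(t,P),proj(s,P))
for n in d:
    o,dd=ray(d[n],(320,200));print(n,"cam pos",o.round(0),"dir",(dd/np.linalg.norm(dd)).round(2))
# tri cap centre approx
print(tri([ray(t,(367.62,256.23)),ray(s,(276.32,223.55))]))
E
```

```text
spool [ 513.7 -294.    60. ]
dark [ 64  14   5  66 127] [207.28346457 233.23622047]
dark [ 12  18  35  32 417] [168.24220624 218.84172662]
dark [22 65 11 11 86] [167.39534884 254.5       ]
ell [168.65378189 218.9322052 ] (30.78714370727539, 33.88310241699219) rim114 [536.7 289.4 114. ] z93 [538.4 296.2  93. ]
ell [169.05151749 219.07384491] (24.215700149536133, 25.2684326171875) rim114 [536.4 288.6 114. ] z93 [538.1 295.4  93. ]
side dark [ 13   9  20  19 225] [287.84       153.46222222]
[367.80173597 256.22383671] [276.04980311 220.5346275 ]
side cam pos [ 420. -782.  528.] dir [ 0.17  0.85 -0.49]
top cam pos [ 457.  -16. 1060.] dir [ 0.12 -0.01 -0.99]
wrist cam pos [134. 614. 384.] dir [ 0.25 -0.07 -0.96]
[ 457.26653994 -120.73561724  102.62491679]
```

```bash
python3 -m pendant '[{"x":-0.471,"y":-0.585,"z":0.02,"gripper":255},{"x":-0.471,"y":-0.585,"z":0.02,"gripper":255},{"x":-0.471,"y":-0.585,"z":0.02,"gripper":255},{"x":-0.471,"y":-0.585,"z":0.02,"gripper":255},{"x":-0.471,"y":-0.585,"z":0.02,"gripper":255},{"x":-0.471,"y":-0.585,"z":0.02,"gripper":255},{"x":-0.471,"y":-0.585,"z":0.02,"gripper":255},{"x":-0.471,"y":-0.585,"z":0.02,"gripper":255},{"x":-0.471,"y":-0.585,"z":0.02,"gripper":255},{"x":-0.471,"y":-0.585,"z":0.02,"gripper":255},{"x":-0.471,"y":-0.585,"z":0.02,"gripper":255},{"x":-0.471,"y":-0.585,"z":0.02,"gripper":255}]' 40
```

```text
validation failed for argument at $[0]...
```

```bash
python3 -m pendant '[{"x":-0.471,"y":-0.585,"z":0.02,"ax":0,"ay":0,"az":0,"gripper":255},{"x":-0.471,"y":-0.585,"z":0.02,"ax":0,"ay":0,"az":0,"gripper":255},{"x":-0.471,"y":-0.585,"z":0.02,"ax":0,"ay":0,"az":0,"gripper":255},{"x":-0.471,"y":-0.585,"z":0.02,"ax":0,"ay":0,"az":0,"gripper":255},{"x":-0.471,"y":-0.585,"z":0.02,"ax":0,"ay":0,"az":0,"gripper":255},{"x":-0.471,"y":-0.585,"z":0.02,"ax":0,"ay":0,"az":0,"gripper":255},{"x":-0.471,"y":-0.585,"z":0.02,"ax":0,"ay":0,"az":0,"gripper":255},{"x":-0.471,"y":-0.585,"z":0.02,"ax":0,"ay":0,"az":0,"gripper":255},{"x":-0.471,"y":-0.585,"z":0.02,"ax":0,"ay":0,"az":0,"gripper":255},{"x":-0.471,"y":-0.585,"z":0.02,"ax":0,"ay":0,"az":0,"gripper":255},{"x":-0.471,"y":-0.585,"z":0.02,"ax":0,"ay":0,"az":0,"gripper":255},{"x":-0.471,"y":-0.585,"z":0.02,"ax":0,"ay":0,"az":0,"gripper":255}]' 40
```

```text
clock: 1.35
eef_pos: [407.4, 20.6, 189.7]
ee_rot: [3.141, 0.0, 2.8]
force: [1.7, 1.6, 0.6]
finger_gap: 0.019
```

```bash
python3 -m pendant '[{"x":-0.086,"y":-0.105,"z":0.02,"ax":0,"ay":0,"az":0,"gripper":255},{"x":-0.086,"y":-0.105,"z":0.02,"ax":0,"ay":0,"az":0,"gripper":255},{"x":-0.086,"y":-0.105,"z":0.02,"ax":0,"ay":0,"az":0,"gripper":255},{"x":-0.086,"y":-0.105,"z":0.02,"ax":0,"ay":0,"az":0,"gripper":255},{"x":-0.086,"y":-0.105,"z":0.02,"ax":0,"ay":0,"az":0,"gripper":255},{"x":-0.086,"y":-0.105,"z":0.02,"ax":0,"ay":0,"az":0,"gripper":255}]' 40
python3 - <<'E'
from cell import robot, read_camera
import cv2,pickle
from h import *
w=read_camera("wrist");cv2.imwrite("pics/w1.png",w["color"][:,:,::-1]);pickle.dump(w,open("w1.pkl","wb"))
s=robot.read_state();print(s["clock"],s["eef_pos"],s["ee_rot"],s["force"])
for b in blobs(w["color"],(0,150,60),(8,255,255),amin=100)[2]:print(b,onz(w,b[2],110).round(1))
print(proj(w,s["eef_pos"]),proj(w,(457.3,-120.3,110)))
E
```

```text
clock: 1.95
eef_pos: [452.9, -104.2, 169.5]
ee_rot: [3.141, -0.0, 2.801]
force: [0.8, 0.6, -0.3]
finger_gap: 0.005
2.0 [ 452.98214999 -104.01374034  169.60116076] [ 3.14112017e+00 -1.03053818e-04  2.80135029e+00] [-0.24321927  0.6072511   0.27965704]
(1, [228, 113, 45, 43, 1406], [249.04, 134.15]) [ 367.7 -132.3  110. ]
(2, [282, 202, 40, 38, 1011], [300.63, 219.09]) [ 451.4 -117.8  110. ]
(4, [374, 251, 40, 40, 1043], [394.49, 268.83]) [527.7 -51.3 110. ]
[316.07340269 243.09861237] [300.24244514 225.80068196]
```

View pics/w1.png

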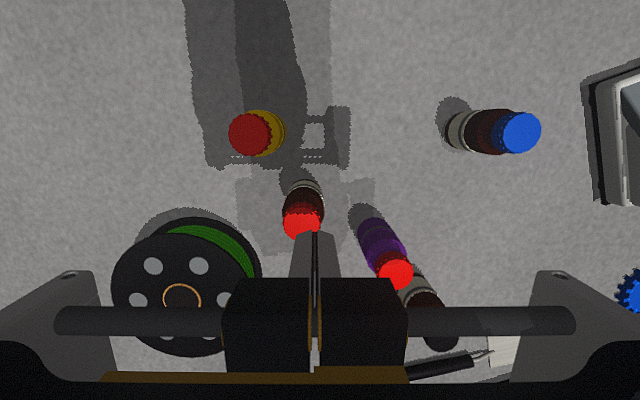

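```bash
python3 -m pendant '[{"x":-0.009,"y":-0.0135,"z":0.01,"ax":0,"ay":0,"az":0,"gripper":255},{"x":-0.009,"y":-0.0135,"z":0.03,"ax":0,"ay":0,"az":0,"gripper":255},{"x":-0.009,"y":-0.0135,"z":0.05,"ax":0,"ay":0,"az":0,"gripper":255},{"x":-0.009,"y":-0.0135,"z":0.05,"ax":0,"ay":0,"az":0,"gripper":255},{"x":-0.009,"y":-0.0135,"z":0.05,"ax":0,"ay":0,"az":0,"gripper":255}]' 40
python3 - <<'E'
from cell import robot, read_camera
import cv2,pickle
from h import *
s=robot.read_state();print(s["clock"],s["eef_pos"],s["ee_rot"],s["force"])
c=read_camera("side")["color"][160:290,220:340,::-1];cv2.imwrite("pics/s1.png",cv2.resize(c,None,fx=4,fy=4,interpolation=cv2.INTER_CUBIC))
c=read_camera("top");c=c["color"][200:300,320:420,::-1];cv2.imwrite("pics/t1.png",cv2.resize(c,None,fx=5,fy=5,interpolation=cv2.INTER_CUBIC))
E
```

```text
clock: 2.5
eef_pos: [457.1, -120.3, 120.1]
ee_rot: [3.142, -0.0, 2.801]
force: [-0.2, -0.7, 0.6]
finger_gap: 0.002
2.5 [ 457.10849161 -120.29625757  120.05650373] [ 3.14155110e+00 -1.80848202e-04  2.80077355e+00] [-0.22947444 -0.6829077   0.64364083]
```

View pics/s1.png

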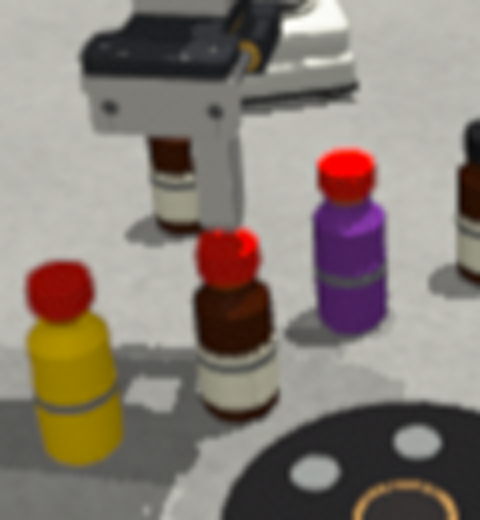

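The finger tips sit over the centre of the red cap, just above it. Next I push down.

```bash
python3 -m pendant '[{"x":0,"y":0,"z":0.004,"ax":0,"ay":0,"az":0,"gripper":255},{"x":0,"y":0,"z":0.008,"ax":0,"ay":0,"az":0,"gripper":255},{"x":0,"y":0,"z":0.010,"ax":0,"ay":0,"az":0,"gripper":255},{"x":0,"y":0,"z":0.012,"ax":0,"ay":0,"az":0,"gripper":255},{"x":0,"y":0,"z":0.013,"ax":0,"ay":0,"az":0,"gripper":255},{"x":0,"y":0,"z":0.013,"ax":0,"ay":0,"az":0,"gripper":255}]' 40
```

```text
clock: 3.2
eef_pos: [457.2, -121.0, 106.6]
ee_rot: [3.142, 0.0, 2.8]
force: [-0.2, 0.5, 2.7]
finger_gap: 0.003
```

```bash
python3 -m pendant '[{"x":0,"y":0,"z":0.001,"ax":0,"ay":0,"az":0,"gripper":255},{"x":0,"y":0,"z":0.002,"ax":0,"ay":0,"az":0,"gripper":255},{"x":0,"y":0,"z":0.002,"ax":0,"ay":0,"az":0,"gripper":255}]' 40
```

```text
clock: 3.5
eef_pos: [457.8, -121.2, 105.2]
ee_rot: [3.141, 0.001, 2.8]
force: [-2.2, 0.6, 15.0]
finger_gap: 0.004
```

```bash
python3 -m pendant '[{"x":0,"y":0,"z":0.001,"ax":0,"ay":0,"az":0,"gripper":255},{"x":0,"y":0,"z":0.001,"ax":0,"ay":0,"az":0,"gripper":255}]' 40
```

```text
clock: 3.7
eef_pos: [458.6, -121.4, 105.0]
ee_rot: [3.141, 0.003, 2.799]
force: [-4.4, 0.9, 30.4]
finger_gap: 0.0
```

```bash
python3 -m pendant '[{"x":0,"y":0,"z":-0.02,"ax":0,"ay":0,"az":0,"gripper":255},{"x":0,"y":0,"z":-0.065,"ax":0,"ay":0,"az":0,"gripper":0},{"x":0,"y":0,"z":-0.065,"ax":0,"ay":0,"az":0,"gripper":0},{"x":0,"y":0,"z":-0.065,"ax":0,"ay":0,"az":0,"gripper":0},{"x":0,"y":0,"z":-0.065,"ax":0,"ay":0,"az":0,"gripper":0},{"x":0,"y":0,"z":-0.065,"ax":0,"ay":0,"az":0,"gripper":0},{"x":0,"y":0,"z":-0.065,"ax":0,"ay":0,"az":0,"gripper":0}]' 40
python3 - <<'E'
from cell import robot, read_camera
import cv2,pickle
from h import *
s=robot.read_state();print(s["clock"],s["eef_pos"],s["ee_rot"],s["force"],s["finger_gap"])
w=read_camera("wrist");cv2.imwrite("pics/w2.png",w["color"][:,:,::-1])
for b in blobs(w["color"],(0,150,60),(8,255,255),amin=100)[2]:print(b,onz(w,b[2],105).round(1))
S=read_camera("side");c=S["color"][160:290,220:340,::-1];cv2.imwrite("pics/s2.png",cv2.resize(c,None,fx=4,fy=4,interpolation=cv2.INTER_CUBIC))
for b in blobs(S["color"],(0,150,90),(8,255,255),roi=(200,180,330,260))[2]:print("S",b,onz(S,b[2],98).round(1))
E
```

```text
clock: 4.4
eef_pos: [456.7, -120.9, 167.9]
ee_rot: [-3.141, -0.001, 2.8]
force: [-0.9, -0.6, -0.1]
finger_gap: 0.479
4.4 [ 456.6828903  -120.89031479  167.85296789] [-3.14091888e+00 -1.18353992e-03  2.79969674e+00] [-0.85140935 -0.58742052 -0.05075586] 0.47944859066896983
(1, [244, 101, 44, 45, 1447], [265.42, 122.97]) [ 367.5 -133.4  105. ]
(2, [298, 192, 39, 39, 1173], [317.11, 211.29]) [ 454.2 -118.5  105. ]
(3, [390, 243, 41, 35, 1110], [409.98, 261.4]) [530.8 -51.9 105. ]
S (1, [300, 197, 14, 14, 156], [306.13, 203.5]) [535.8 -44.2  98. ]
S (2, [270, 218, 15, 15, 188], [276.97, 225.48]) [ 458.2 -121.5   98. ]
S (3, [227, 226, 16, 14, 189], [234.46, 232.27]) [ 368.2 -125.6   98. ]
```

View pics/w2.png

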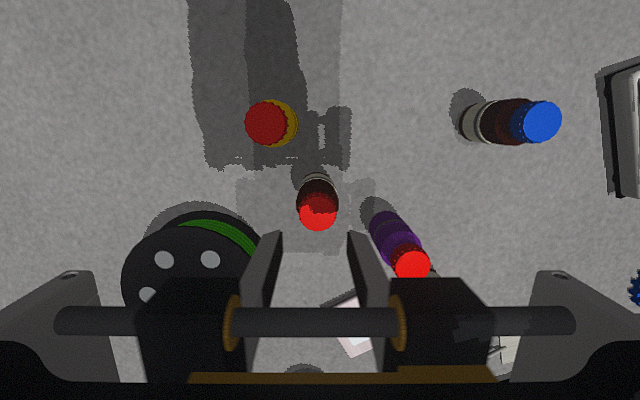

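View pics/s2.png

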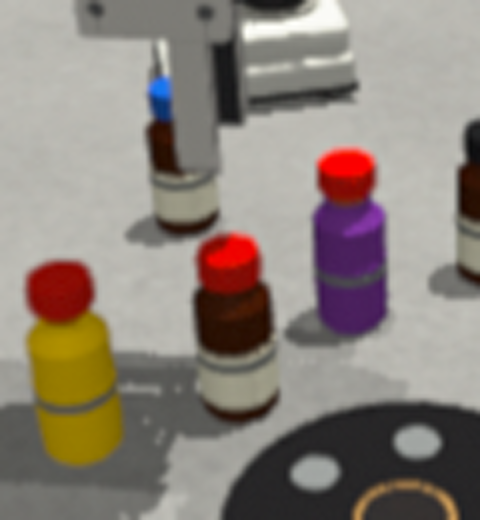

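Cap is down: its red blob moved about 2 px lower in the side view and the push ended stiffly at z = 105.0. The wrist view shows the bottle centred between the jaws (317,211). Now the grasp.

```bash
python3 -m pendant '[{"x":0,"y":0,"z":0.02,"ax":0,"ay":0,"az":0,"gripper":0},{"x":0,"y":0,"z":0.04,"ax":0,"ay":0,"az":0,"gripper":0},{"x":0,"y":0,"z":0.06,"ax":0,"ay":0,"az":0,"gripper":0},{"x":0,"y":0,"z":0.08,"ax":0,"ay":0,"az":0,"gripper":0},{"x":0,"y":0,"z":0.10,"ax":0,"ay":0,"az":0,"gripper":0},{"x":0,"y":0,"z":0.12,"ax":0,"ay":0,"az":0,"gripper":0},{"x":0,"y":0,"z":0.131,"ax":0,"ay":0,"az":0,"gripper":0},{"x":0,"y":0,"z":0.131,"ax":0,"ay":0,"az":0,"gripper":0},{"x":0,"y":0,"z":0.131,"ax":0,"ay":0,"az":0,"gripper":0}]' 40
python3 - <<'E'
from cell import robot, read_camera
import cv2
S=read_camera("side");c=S["color"][160:290,220:340,::-1];cv2.imwrite("pics/s3.png",cv2.resize(c,None,fx=4,fy=4,interpolation=cv2.INTER_CUBIC))
E
```

```text
clock: 5.4
eef_pos: [457.3, -121.1, 37.9]
ee_rot: [-3.141, 0.0, 2.8]
force: [1.1, -0.5, 0.9]
finger_gap: 1.001
```

View pics/s3.png

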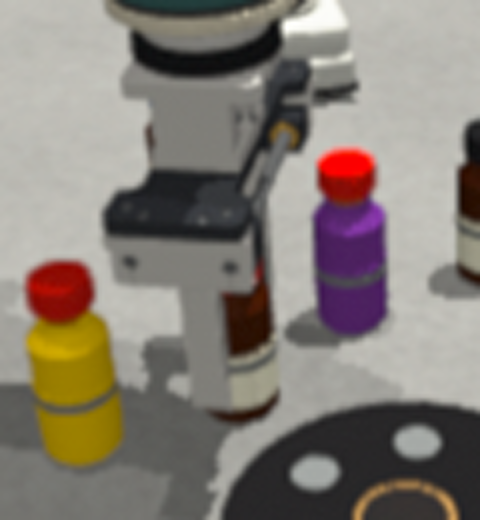

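```bash
python3 -m pendant '[{"x":0,"y":0,"z":0,"ax":0,"ay":0,"az":0,"gripper":60},{"x":0,"y":0,"z":0,"ax":0,"ay":0,"az":0,"gripper":100},{"x":0,"y":0,"z":0,"ax":0,"ay":0,"az":0,"gripper":255},{"x":0,"y":0,"z":0,"ax":0,"ay":0,"az":0,"gripper":255},{"x":0,"y":0,"z":0,"ax":0,"ay":0,"az":0,"gripper":255},{"x":0,"y":0,"z":0,"ax":0,"ay":0,"az":0,"gripper":255},{"x":0,"y":0,"z":0,"ax":0,"ay":0,"az":0,"gripper":255},{"x":0,"y":0,"z":0,"ax":0,"ay":0,"az":0,"gripper":255},{"x":0,"y":0,"z":0,"ax":0,"ay":0,"az":0,"gripper":255}]' 45
```

```text
clock: 6.35
eef_pos: [457.1, -120.9, 37.5]
ee_rot: [-3.142, 0.0, 2.8]
force: [1.3, 0.3, 0.3]
finger_gap: 0.459
```

```bash
python3 -m pendant '[{"x":0,"y":0,"z":-0.01,"ax":0,"ay":0,"az":0,"gripper":255},{"x":0,"y":0,"z":-0.04,"ax":0,"ay":0,"az":0,"gripper":255},{"x":0,"y":0,"z":-0.08,"ax":0,"ay":0,"az":0,"gripper":255},{"x":0,"y":0,"z":-0.12,"ax":0,"ay":0,"az":0,"gripper":255},{"x":0,"y":0.02,"z":-0.15,"ax":0,"ay":0,"az":0,"gripper":255},{"x":0.03,"y":0.06,"z":-0.16,"ax":0,"ay":0,"az":0,"gripper":255},{"x":0.063,"y":0.1,"z":-0.16,"ax":0,"ay":0,"az":0,"gripper":255},{"x":0.063,"y":0.14,"z":-0.16,"ax":0,"ay":0,"az":0,"gripper":255},{"x":0.063,"y":0.18,"z":-0.16,"ax":0,"ay":0,"az":0,"gripper":255},{"x":0.063,"y":0.22,"z":-0.16,"ax":0,"ay":0,"az":0,"gripper":255},{"x":0.063,"y":0.26,"z":-0.16,"ax":0,"ay":0,"az":0,"gripper":255},{"x":0.063,"y":0.29,"z":-0.16,"ax":0,"ay":0,"az":0,"gripper":255}]' 45
python3 -m pendant '[{"x":0,"y":0,"z":0,"ax":0,"ay":0,"az":0,"gripper":255},{"x":0,"y":0,"z":0,"ax":0,"ay":0,"az":0,"gripper":255},{"x":0,"y":0,"z":0,"ax":0,"ay":0,"az":0,"gripper":255}]' 45
python3 - <<'E'
from cell import robot, read_camera
import cv2,pickle
from h import *
d={n:read_camera(n) for n in("wrist","side","top")}
pickle.dump(d,open("d4.pkl","wb"))
cv2.imwrite("pics/w4.png",d["wrist"]["color"][:,:,::-1])
c=d["side"]["color"][60:210,210:340,::-1];cv2.imwrite("pics/s4.png",cv2.resize(c,None,fx=4,fy=4,interpolation=cv2.INTER_CUBIC))
s=robot.read_state();print(s["clock"],s["eef_pos"],s["force"],s["finger_gap"]);print(proj(d["wrist"],(536.5,289,114)))
E
```

```text
clock: 7.55
eef_pos: [495.1, 175.6, 198.0]
ee_rot: [-3.142, 0.0, 2.801]
force: [0.5, -0.6, -1.9]
finger_gap: 0.46
clock: 7.85
eef_pos: [494.7, 172.3, 197.8]
ee_rot: [-3.141, 0.0, 2.799]
force: [-0.1, -0.3, -1.6]
finger_gap: 0.461
8.0 [494.82155817 172.58114056 197.77815884] [ 0.23925475  0.33751477 -1.50045748] 0.45908575537486035
[442.04084076 207.98849342]
```

View pics/w4.png

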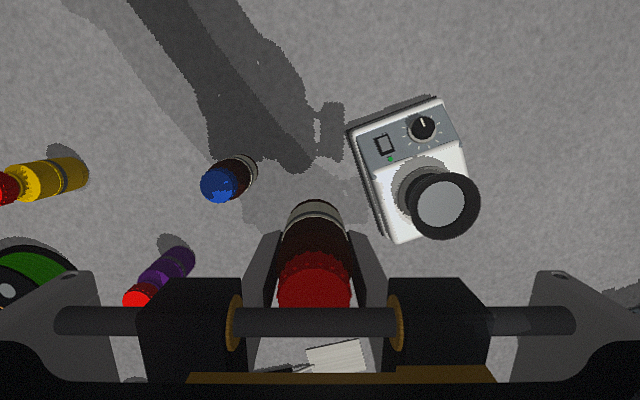

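View pics/s4.png

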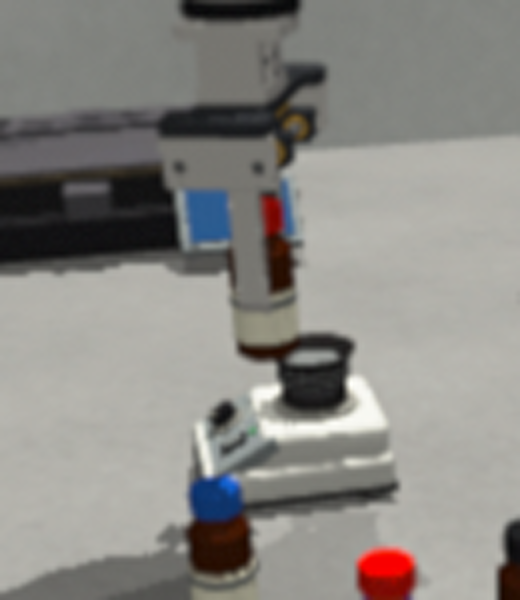

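Cradle ring in the wrist view is centred around (442,206); the bottle hangs upright in the jaws. Refining the ring centre:

```bash
python3 - <<'E'
from h import *
import pickle
d=pickle.load(open("d4.pkl","rb"));w=d["wrist"]
x0,y0=385,160
im=w["color"][y0:260,x0:490]; 
m=(im.max(2)<60).astype(np.uint8)*255
cs,hh=cv2.findContours(m,cv2.RETR_CCOMP,cv2.CHAIN_APPROX_NONE)
for q in cs:
    if len(q)>40:
        e=cv2.fitEllipse(q);c=np.array(e[0])+[x0,y0];print("wrist",c.round(1),np.round(e[1],1),onz(w,c,114).round(1),onz(w,c,105).round(1))
o=cv2.resize(m,None,fx=5,fy=5);cv2.imwrite("pics/m4.png",o)
s=d["side"];x0,y0=277,142
im=s["color"][140:166,275:303];print(im.max(2)[:, ::1][0:12])
P=(536.5,289,114);print("side pred rim",proj(s,P),[proj(s,(536.5+dx,289+dy,114)).round(1).tolist() for dx,dy in((-35.5,0),(35.5,0),(0,-35.5),(0,35.5))])
E
```

```text
wrist [442.4 204.2] [67.6 74.6] [532.8 290.1 114. ] [536.7 293.3 105. ]
wrist [440.4 203.6] [44.  50.9] [531.5 288.5 114. ] [535.3 291.6 105. ]
[[149 148 148 145 145 149 148 147 149 160 177 181 179 178 178 179 179 178
  178 178 178 177 177 177 177 176 175 176]
 [149 148 147 145 145 149 149 149 150 160 178 181 180 179 179 179 180 179
  178 178 178 177 176 175 176 175 176 176]
 [149 149 148 145 146 149 149 149 149 153 166 168 165 164 164 163 162 162
  166 172 178 179 178 177 177 176 175 176]
 [150 149 148 147 146 149 149 147 137 123 121 118 107 103 103 102 102 104
  119 140 158 165 172 179 179 178 177 177]
 [149 148 148 147 144 140 139 130 102  73  65  62  53  50  49  50  49  51
   62  76  90 108 139 165 178 180 179 179]
 [135 135 135 132 124 106  95  77  54  40  40  40  40  38  38  36  38  38
   38  36  39  51  82 129 173 181 180 179]
 [ 85  86  83  77  70  56  50  40  36  39  44  45  44  44  44  43  43  42
   39  36  35  35  47 106 170 182 180 180]
 [ 45  45  44  39  38  37  38  43  57  73  87  92  92  92  93  92  92  89
   73  47  35  35  59 120 172 181 180 180]
 [ 38  38  39  38  38  38  47  71 104 129 146 150 149 149 148 149 149 145
  124  78  43  43  88 149 179 182 181 181]
 [ 55  60  65  56  39  40  67 103 138 155 160 160 160 159 154 150 148 145
  130  90  52  59 119 170 183 183 183 182]
 [113 115 122 107  60  39  67 104 126 140 141 142 142 138 122 108 102  89
   74  50  34  65 135 177 184 183 182 183]
 [168 169 171 157  90  34  38  57  65  74  75  74  74  71  60  49  45  36
   27  27  30  68 133 175 183 181 181 183]]
side pred rim [287.15132439 147.38929218] [[275.8, 148.5], [298.3, 146.3], [288.7, 151.5], [285.7, 143.5]]
```

View pics/m4.png

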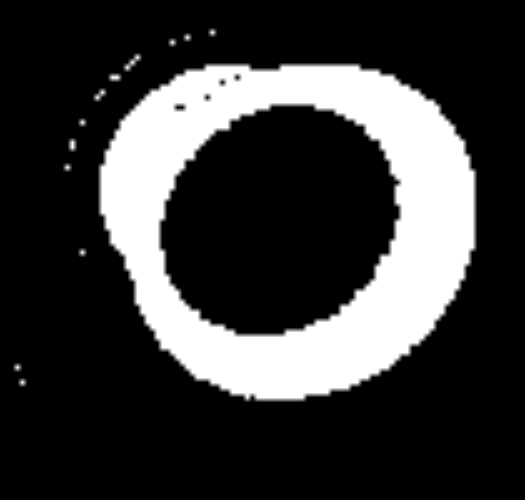

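```bash
cat > fit.py <<'E'
from h import *
from scipy.optimize import least_squares
import pickle
def fitring(c,box,th,name,z=114.,R=35.5,g0=(536.5,289)):
    x0,y0,x1,y1=box;f=4
    g=cv2.resize(c["color"][y0:y1,x0:x1].max(2),None,fx=f,fy=f,interpolation=cv2.INTER_CUBIC)
    m=(g<th).astype(np.uint8)
    cs,_=cv2.findContours(m,cv2.RETR_EXTERNAL,cv2.CHAIN_APPROX_NONE)
    q=max(cs,key=len)[:,0,:]; uv=(q+0.5)/f-0.5+[x0,y0]
    P=np.array([onz(c,p,z)[:2] for p in uv])
    r=np.hypot(*(P-g0).T); P=P[abs(r-R)<8]
    for it in range(3):
        s=least_squares(lambda v:np.hypot(*(P-v[:2]).T)-R,g0,loss="cauchy",f_scale=0.5)
    s2=least_squares(lambda v:np.hypot(*(P-v[:2]).T)-v[2],[*g0,R],loss="cauchy",f_scale=0.5)
    print(name,len(P),s.x.round(2),s2.x.round(2),"in<1mm",(abs(s.fun)<1).mean().round(2))
E
python3 - <<'E'
from fit import *
d=pickle.load(open("d4.pkl","rb"));d0=pickle.load(open("d0.pkl","rb"))
for th in(60,80,100):
    fitring(d["wrist"],(385,160,490,260),th,"wrist%d"%th)
    fitring(d0["top"],(148,198,192,242),th,"top%d"%th)
    fitring(d0["side"],(268,138,308,170),th,"side%d"%th)
E
```

```text
wrist60 845 [535.35 290.67] [536.31 291.93  34.16] in<1mm 0.44
top60 383 [538.08 288.55] [537.17 291.39  33.56] in<1mm 0.41
side60 121 [537.4  283.85] [537.78 288.36  31.45] in<1mm 0.53
wrist80 927 [535.68 290.84] [536.32 291.87  34.5 ] in<1mm 0.47
top80 366 [535.62 290.98] [537.08 291.45  34.16] in<1mm 0.51
side80 124 [537.93 287.26] [538.04 291.72  32.09] in<1mm 0.4
wrist100 762 [535.81 291.27] [536.55 292.08  34.58] in<1mm 0.58
top100 360 [536.15 291.48] [536.73 291.3   34.92] in<1mm 0.54
side100 126 [538.39 290.54] [538.06 293.34  33.02] in<1mm 0.51
```

```bash
python3 -m pendant '[{"x":0.0005,"y":0.04,"z":0,"ax":0,"ay":0,"az":0,"gripper":255},{"x":0.0005,"y":0.08,"z":0,"ax":0,"ay":0,"az":0,"gripper":255},{"x":0.0005,"y":0.115,"z":0,"ax":0,"ay":0,"az":0,"gripper":255},{"x":0.0005,"y":0.1255,"z":0,"ax":0,"ay":0,"az":0,"gripper":255},{"x":0.0005,"y":0.1255,"z":0.02,"ax":0,"ay":0,"az":0,"gripper":255},{"x":0.0005,"y":0.1255,"z":0.035,"ax":0,"ay":0,"az":0,"gripper":255},{"x":0.0005,"y":0.1255,"z":0.035,"ax":0,"ay":0,"az":0,"gripper":255},{"x":0.0005,"y":0.1255,"z":0.035,"ax":0,"ay":0,"az":0,"gripper":255}]' 45
python3 - <<'E'
from cell import robot, read_camera
from h import *
import pickle
d={n:read_camera(n) for n in("wrist","side","top")}
pickle.dump(d,open("d5.pkl","wb"))
cv2.imwrite("pics/w5.png",d["wrist"]["color"][:,:,::-1])
c=d["side"]["color"][100:200,250:330,::-1];cv2.imwrite("pics/s5.png",cv2.resize(c,None,fx=6,fy=6,interpolation=cv2.INTER_CUBIC))
s=robot.read_state();print(s["clock"],s["eef_pos"],s["ee_rot"],s["force"],s["finger_gap"])
E
```

```text
clock: 8.8
eef_pos: [536.6, 291.2, 162.7]
ee_rot: [-3.141, -0.0, 2.799]
force: [0.7, -0.8, -1.0]
finger_gap: 0.458
8.95 [536.87277425 291.77584231 163.41040942] [3.14065417e+00 6.83038803e-04 2.79941341e+00] [-0.3246209  -0.78299832 -0.76820474] 0.4581373252421657
```

View pics/w5.png

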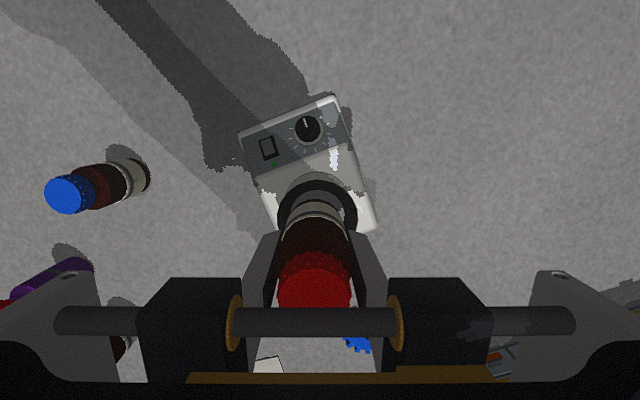

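View pics/s5.png

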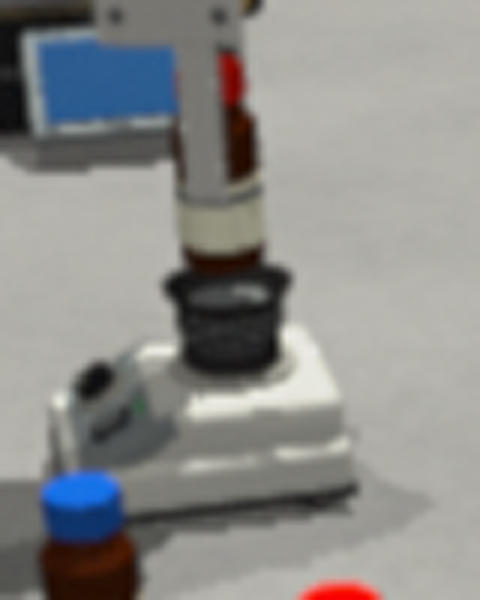

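```bash
python3 - <<'E'
from h import *
import pickle
d=pickle.load(open("d5.pkl","rb"));s=d["side"];w=d["wrist"]
for z in (160,150,140,130,114,105,80):
    print(z,proj(s,(536.5,291.2,z)).round(2),proj(w,(536.5,291.2,z)).round(2))
print("px/mm",proj(s,(546.5,291.2,114))-proj(s,(536.5,291.2,114)))
g=s["color"].astype(int)
for v in (132,134,136,138,140,141,142,147,148,149,152,154,156):
    row=g[v,270:310].max(1); print(v,row.tolist())
E
```

```text
160 [286.09 133.1 ] [315.84 241.29]
150 [286.3 136.2] [315.78 235.79]
140 [286.51 139.27] [315.72 230.78]
130 [286.72 142.32] [315.67 226.19]
114 [287.06 147.14] [315.6  219.62]
105 [287.24 149.83] [315.57 216.28]
80 [287.75 157.18] [315.48 208.11]
px/mm [ 3.15950352 -0.31496582]
132 [177, 176, 176, 176, 176, 177, 179, 181, 168, 113, 88, 105, 114, 115, 115, 115, 116, 118, 111, 99, 92, 91, 98, 129, 168, 176, 175, 175, 175, 175, 175, 174, 174, 174, 172, 172, 173, 175, 177, 177]
134 [180, 180, 180, 181, 180, 180, 180, 180, 173, 146, 126, 118, 118, 118, 114, 114, 114, 115, 121, 133, 136, 135, 138, 153, 170, 175, 174, 175, 176, 175, 175, 175, 176, 175, 175, 175, 176, 175, 175, 176]
136 [180, 180, 181, 180, 179, 179, 179, 180, 174, 153, 135, 136, 142, 145, 147, 149, 149, 148, 147, 146, 149, 147, 146, 154, 170, 175, 174, 174, 175, 175, 174, 175, 175, 175, 175, 175, 175, 176, 176, 176]
138 [181, 181, 181, 181, 181, 181, 181, 180, 176, 154, 135, 135, 141, 144, 147, 149, 148, 148, 147, 145, 149, 149, 150, 153, 166, 175, 176, 175, 175, 175, 174, 175, 175, 174, 174, 174, 174, 173, 173, 173]
140 
[... 1018 characters left out ...]
 23, 43, 64, 70, 74, 76, 76, 76, 78, 87, 88, 96, 117, 113, 79, 45, 57, 119, 171, 184, 183, 183, 182, 182, 183, 183, 183, 184, 183, 184]
152 [174, 174, 174, 175, 175, 175, 176, 178, 165, 96, 37, 28, 32, 26, 25, 24, 23, 23, 23, 25, 29, 28, 29, 32, 38, 40, 68, 132, 176, 185, 183, 180, 182, 183, 183, 183, 184, 184, 184, 184]
154 [175, 175, 174, 175, 177, 177, 177, 178, 168, 111, 56, 35, 35, 37, 40, 46, 46, 43, 44, 41, 40, 38, 41, 41, 42, 45, 103, 184, 214, 214, 203, 189, 183, 184, 184, 186, 186, 185, 184, 184]
156 [177, 174, 170, 167, 166, 173, 175, 177, 177, 156, 94, 51, 45, 39, 37, 39, 37, 34, 36, 39, 39, 43, 48, 42, 35, 35, 119, 217, 232, 231, 228, 211, 190, 182, 182, 181, 182, 183, 184, 184]
```

```bash
python3 -m pendant '[{"x":-0.0005,"y":0,"z":0.005,"ax":0,"ay":0,"az":0,"gripper":255},{"x":-0.0005,"y":0,"z":0.010,"ax":0,"ay":0,"az":0,"gripper":255},{"x":-0.0005,"y":0,"z":0.015,"ax":0,"ay":0,"az":0,"gripper":255},{"x":-0.0005,"y":0,"z":0.020,"ax":0,"ay":0,"az":0,"gripper":255},{"x":-0.0005,"y":0,"z":0.025,"ax":0,"ay":0,"az":0,"gripper":255},{"x":-0.0005,"y":0,"z":0.028,"ax":0,"ay":0,"az":0,"gripper":255},{"x":-0.0005,"y":0,"z":0.028,"ax":0,"ay":0,"az":0,"gripper":255},{"x":-0.0005,"y":0,"z":0.028,"ax":0,"ay":0,"az":0,"gripper":255}]' 45
python3 - <<'E'
from cell import robot, read_camera
from h import *
d={n:read_camera(n) for n in("side",)}
c=d["side"]["color"][100:200,250:330,::-1];cv2.imwrite("pics/s6.png",cv2.resize(c,None,fx=6,fy=6,interpolation=cv2.INTER_CUBIC))
s=robot.read_state();print(s["clock"],s["eef_pos"],s["ee_rot"],s["force"],s["finger_gap"])
E
```

```text
clock: 9.75
eef_pos: [537.0, 291.7, 134.5]
ee_rot: [-3.142, 0.0, 2.8]
force: [-0.2, 0.3, -2.3]
finger_gap: 0.459
9.8 [537.0680843  291.73612358 134.66223103] [3.14147312e+00 1.94056219e-04 2.79982860e+00] [-0.04240881 -0.37683339 -1.38925055] 0.462438917133789
```

View pics/s6.png

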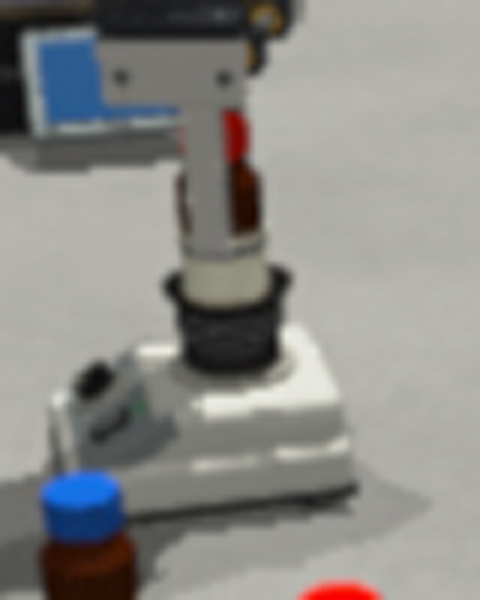

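```bash
python3 -m pendant '[{"x":0,"y":0,"z":0.002,"ax":0,"ay":0,"az":0,"gripper":255},{"x":0,"y":0,"z":0.004,"ax":0,"ay":0,"az":0,"gripper":255},{"x":0,"y":0,"z":0.006,"ax":0,"ay":0,"az":0,"gripper":255},{"x":0,"y":0,"z":0.008,"ax":0,"ay":0,"az":0,"gripper":255},{"x":0,"y":0,"z":0.008,"ax":0,"ay":0,"az":0,"gripper":255},{"x":0,"y":0,"z":0.008,"ax":0,"ay":0,"az":0,"gripper":255}]' 45
```

```text
clock: 10.4
eef_pos: [537.1, 291.8, 126.7]
ee_rot: [3.141, 0.0, 2.8]
force: [-1.3, -0.3, 6.3]
finger_gap: 0.457
```

```bash
python3 -m pendant '[{"x":0,"y":0,"z":0.001,"ax":0,"ay":0,"az":0,"gripper":255},{"x":0,"y":0,"z":0.002,"ax":0,"ay":0,"az":0,"gripper":255},{"x":0,"y":0,"z":0.003,"ax":0,"ay":0,"az":0,"gripper":255},{"x":0,"y":0,"z":0.0045,"ax":0,"ay":0,"az":0,"gripper":255},{"x":0,"y":0,"z":0.0045,"ax":0,"ay":0,"az":0,"gripper":255},{"x":0,"y":0,"z":0.0045,"ax":0,"ay":0,"az":0,"gripper":255},{"x":0,"y":0,"z":0.0045,"ax":0,"ay":0,"az":0,"gripper":255}]' 45
python3 - <<'E'
from cell import robot, read_camera
from h import *
F=[]
for i in range(6):
    n=("side","top","wrist")[i%3];c=read_camera(n);s=robot.read_state();F.append(np.r_[s["eef_pos"],s["force"]])
    if i==3:cv2.imwrite("pics/s7.png",cv2.resize(c["color"][100:200,250:330,::-1],None,fx=6,fy=6,interpolation=cv2.INTER_CUBIC))
    if i==4:cv2.imwrite("pics/t7.png",c["color"][:,:,::-1])
    if i==5:cv2.imwrite("pics/w7.png",c["color"][:,:,::-1])
print(np.round(F,1));print(s["clock"],s["ee_rot"],s["finger_gap"])
E
```

```text
clock: 11.1
eef_pos: [537.2, 291.7, 122.5]
ee_rot: [3.141, 0.0, 2.8]
force: [-3.4, -0.6, 9.6]
finger_gap: 0.457
[[ 5.371e+02  2.918e+02  1.225e+02 -2.900e+00 -1.500e+00  9.700e+00]
 [ 5.372e+02  2.917e+02  1.225e+02 -2.000e+00 -5.000e-01  8.800e+00]
 [ 5.372e+02  2.918e+02  1.225e+02 -2.100e+00 -1.200e+00  9.200e+00]
 [ 5.372e+02  2.917e+02  1.225e+02 -1.900e+00 -7.000e-01  9.600e+00]
 [ 5.372e+02  2.917e+02  1.225e+02 -1.700e+00 -5.000e-01  9.500e+00]
 [ 5.372e+02  2.917e+02  1.225e+02 -1.600e+00 -1.200e+00  8.700e+00]]
11.4 [3.14118363e+00 2.63947052e-04 2.79975899e+00] 0.4594065179761256
```

View pics/s7.png

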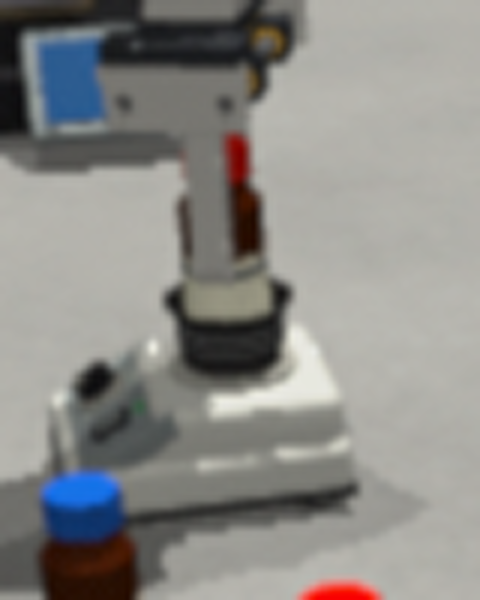

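View pics/w7.png

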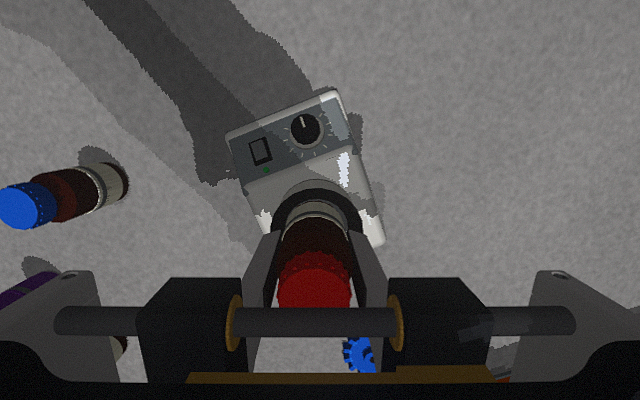

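View pics/t7.png

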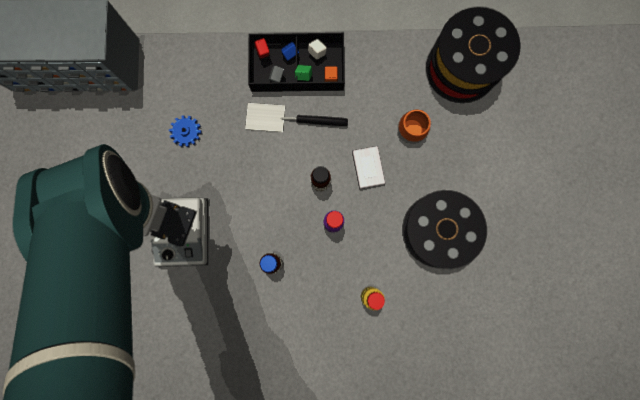

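```bash
python3 -m pendant '[{"x":0.0005,"y":0,"z":0,"ax":0,"ay":0,"az":0,"gripper":255},{"x":0.0005,"y":0,"z":0,"ax":0,"ay":0,"az":0,"gripper":255},{"x":0.0005,"y":0,"z":0,"ax":0,"ay":0,"az":0,"gripper":255},{"x":0.0005,"y":0,"z":0,"ax":0,"ay":0,"az":0,"gripper":255},{"x":0.0005,"y":0,"z":0,"ax":0,"ay":0,"az":0,"gripper":255},{"x":0.0005,"y":0,"z":0,"ax":0,"ay":0,"az":0,"gripper":255},{"x":0.0005,"y":0,"z":0,"ax":0,"ay":0,"az":0,"gripper":255},{"x":0.0005,"y":0,"z":0,"ax":0,"ay":0,"az":0,"gripper":255},{"x":0.0005,"y":0,"z":0,"ax":0,"ay":0,"az":0,"gripper":255},{"x":0.0005,"y":0,"z":0,"ax":0,"ay":0,"az":0,"gripper":255}]' 45
python3 - <<'E'
from cell import robot, read_camera
from h import *
import pickle
d0=pickle.load(open("d0.pkl","rb"))
F=[]
for i in range(4):
    c=read_camera("side" if i else "top");s=robot.read_state();F.append(s["force"])
    if i==0:t=c
print(np.mean(F,0).round(1),s["eef_pos"].round(2),s["ee_rot"],s["finger_gap"],s["clock"])
for nm,lo,hi in(("red",(0,150,90),(8,255,255)),("blue",(105,150,60),(125,255,255)),("orange",(8,150,80),(18,255,255))):
    for q in(d0["top"],t):print(nm,[b[2] for b in blobs(q["color"],lo,hi,amin=100)[2]])
g=c["color"].astype(int)
for v in range(143,152): print(v,g[v,274:300].max(1).tolist())
# rim right-end height before/after
for nm,q in(("before",d0["side"]),("after",c)):
    col=q["color"][135:165,296].max(1); print(nm,col.tolist())
E
```

```text
clock: 12.4
eef_pos: [537.1, 291.8, 122.6]
ee_rot: [3.141, 0.001, 2.8]
force: [-0.3, -0.8, 9.5]
finger_gap: 0.457
[-0.9 -1.6  9. ] [537.05 291.77 122.64] [3.14097423e+00 9.28918895e-04 2.79957655e+00] 0.46106181545807023 12.6
red [[261.62, 46.42], [334.28, 219.0], [367.62, 256.23], [375.61, 300.71]]
red [[261.65, 46.47], [334.31, 219.07], [375.6, 300.67]]
blue [[288.98, 50.63], [184.8, 130.62], [268.05, 263.21]]
blue [[288.94, 50.54], [184.85, 130.68], [268.05, 263.21]]
orange [[330.61, 72.51], [414.0, 124.72]]
orange [[330.93, 72.57], [413.08, 124.77]]
143 [180, 180, 181, 181, 182, 171, 117, 101, 116, 120, 120, 120, 120, 118, 107, 95, 104, 125, 126, 116, 137, 173, 181, 180, 180, 178]
144 [181, 181, 181, 182, 184, 170, 115, 97, 114, 119, 118, 118, 118, 118, 120, 119, 111, 107, 98, 100, 135, 172, 182, 181, 181, 181]
145 [180, 181, 181, 183, 184, 173, 126, 98, 110, 113, 112, 112, 112, 115, 115, 98, 92, 90, 97, 114, 141, 161, 173, 180, 181, 182]
146 [179, 179, 180, 182, 181, 165, 130, 116, 114, 109, 108, 109, 109, 111, 112, 105, 111, 118, 130, 133, 124, 114, 136, 160, 173, 182]
147 [180
[... 232 characters left out ...]
66, 29, 46, 105, 170]
149 [180, 181, 170, 108, 46, 34, 79, 125, 139, 141, 146, 148, 150, 149, 147, 146, 146, 149, 150, 150, 136, 74, 29, 44, 106, 171]
150 [179, 181, 168, 102, 39, 26, 73, 123, 137, 141, 145, 147, 149, 150, 148, 148, 147, 151, 150, 152, 138, 75, 36, 74, 136, 176]
151 [178, 180, 172, 130, 74, 37, 65, 117, 136, 141, 144, 146, 149, 149, 148, 147, 147, 148, 144, 140, 124, 70, 49, 106, 165, 183]
before [174, 174, 174, 174, 175, 177, 177, 179, 165, 109, 51, 33, 34, 43, 58, 67, 66, 67, 79, 117, 144, 136, 111, 93, 88, 121, 156, 149, 171, 232]
after [175, 175, 175, 177, 176, 179, 178, 180, 181, 182, 173, 136, 70, 29, 29, 36, 49, 56, 61, 58, 59, 68, 86, 89, 88, 121, 158, 150, 166, 223]
```

```bash
python3 -c "
from cell import close_job
print(close_job())"
```

```text
the job is handed in; nothing more can be done
None
```

The job is handed in, with the gripper still holding the red-capped bottle pressed down in the vortex mixer's cradle. It took 12.6 s of the 51 s allowed.

- **Cap:** I pushed it down with the shut fingers until they stopped firmly at z = 105.0 mm with about 30 N, which matches the fully home height. The side view also shows the cap about 4 mm lower than at the start.
- **Grip and placing:** I took the bottle at about 56 mm height with a 45 N grip, carried it upright and lowered it into the cradle. The finger tips stayed about 16 mm above the cradle rim.
- **Last checks:**
  - **Sink:** The cradle is about 8 mm down by the arm's height, and the rim's drop of about 2.4 px in the side view agrees.
  - **Push and grip:** The downward push was 9 N, close to the 8.8 N expected there. A small sideways load of about 2 N was left after a 0.5 mm correction. The grip opening stayed steady at about 43 mm.
  - **Bystanders:** The blue bottle, gear and the red-capped decoys have not moved more than 0.1 px in the top view. The planter's colour blob shifted 0.9 px, which I put down to lighting because nothing went near it. I checked the scraper, tin, spool and black bottle only by eye, and they look unmoved.
- **Disagreement:** The cameras differed by about 2 mm on the cradle's centre. I used a middle value and the bottle went in without any noticeable side force.
- **Not seen directly:** I had no signal that the mixer was running. I inferred it from the cradle being more than 5 mm down.

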